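# Feel for the release notch in a screen frame's rail and hold the catch down

### The arm

A 7-joint arm with a two-finger parallel gripper is mounted at the origin on the work surface. World frame = base frame: x ahead of the robot, y to its left, z up, the work surface at z = 0. Lengths are in m, angles in rad, forces in N, time in s.
With the tool pointing down it reaches from about 0.4 to 0.85 m from the base axis. Payload 10.4 kg.
Tool frame: the origin (TCP) lies midway between the tips of the shut fingers; the grasp point (between the pads) lies 19 mm behind it; x points along the fingers, y is the direction in which the jaws open and shut, and the axes are right-handed (so a half turn about x gives the same grasp; the last joint's range is limited). The gripper opens to 85 mm and grips with 20 to 120 N. Pads are 22 mm wide; open, the fingers measure 114 mm over their backs; the gripper's body (76 mm by 85 mm) begins 54 mm behind the grasp point. The pads swing forward as they close: fully open they stand 13 mm farther back than shut.
Start: joints at [1.083, 0.332, -0.065, 1.46, 0.022, 1.35, -0.088], TCP at [0.28, -0.559, 0.231] pointing down, gripper open.
Joint ranges: [-2.6, 2.6], [-0.5, 2.12], [-1.47, 1.34], [0.16, 2.42], [-1.27, 4.41], [0.06, 2.06], [-2.6, 2.6]. Speed limits (rad/s): [2.22, 2.22, 2.79, 2.79, 3.14, 3.14, 3.14].

### API

Orientations are given as a rotation vector (axis times angle).
In Python, from bench import arm gives the robot as it stands.
- The arm moves only by the shell command python3 -m pendant 'ROWS' [FORCE]. ROWS is a JSON object of lists of equal length, an entry for each row: "slide": the shift along the tool's x, y, z in m, a list of three; "rot": the turn, a rotation vector about the tool's x, y, z in degrees, a list of three; "grip": the gripper's target within -1 to 1 (fully open at 1, half-way at 0, shut at -1). A call has 1 to 10 rows; each row is the pose to reach, as a shift and turn from the pose commanded when the call began, along the tool's axes at that moment; what a row does not reach only later rows make up. A row lasts 1/12 s, in which the tool goes at most 41.7 mm and 7.16 degrees, less where a joint would pass 70% of its speed; a pose out of reach is approached as far as the arm can. A call with a gripper value outside its range is refused whole. The fingers move at their own pace and stop on an object; FORCE is the grip in N (left out, the last holds). Time passes only in rows, so rows that repeat a pose let the fingers close. It gives the time, the measured TCP pose, the force and the opening at its end, in the units of the state.
- arm.get_state(): the state, without advancing time (a new reading comes with each control period).
- arm.snapshot(name): name is "scene" or "top" or "wrist"; returns (picture, depth): 400x640x3 uint8, blue, green, red; 400x640 float32, m along the optical axis (not along the pixel's ray), 0 where there is no reading.
- arm.calibration(name): a dict with "camera_matrix" (3x3 intrinsics, pixels), "T" (4x4, takes a point from camera to world coordinates). Camera axes: x right, y down, z forward; pixel columns grow to the right and rows downward; lengths in m; the calibration is good to about 2 mm. A picture is of the moment at which its call begins: read the wrist's pose just before it. calibration takes no time and is no camera call; for the wrist camera it gives the pose at the moment of the call.
- arm.close_job(): hands the job in, once; it reports no verdict.
The state is a dict: "clock": time; "joint_pos": joint angles; "qvel": joint speeds; "tau": joint torques, N m; "position": TCP position; "tcp_rot": TCP orientation; "force": force on the tool from outside, world axes, zero at the start; "ft_torque": the same for the moment, N m; "grip_width": finger opening in m.
Only numpy, scipy, OpenCV 4.12 (cv2) and the standard library are available. Lean on these libraries where they do the work, as an engineer would, in place of code of your own. Each camera call takes 0.05 s, during which the arm holds its last target.

### The job

The screen frame's front rail has a release notch somewhere in its top edge. Starting at the rail's left end as seen from the robot, run a fingertip lightly along the top edge until you feel the notch, then press the spring catch inside it right down and finish while still holding it down. Grasp nothing, and leave the tools and parts lying around where they are.

Things in the scene. Friction and masses are not known exactly. Their poses are not given: they have to be found in the camera images.
- rail: Fixed steel screen frame: front rail 440 mm long (its y), 16 mm thick (its x), 100 mm high. Behind it (+x, away from the robot) a tray 256 mm deep: walls 64 mm high, tops of its rusty bars 57 mm above the table. Two clips on the rail's robot side reach 30 mm out, below 60 mm. Origin: on the table under the rail's middle; z up, +y along the rail to its left end as seen from the robot.
- edge_mid (a point): Rail's top edge, halfway along (100 mm high). The edge is level but for one notch, 50 mm long, cut through the whole thickness (open at top, front, back). The notch's middle lies 55 mm left to 55 mm right of this point; it is not in the readings: feel or see it. In it stands a steel catch 44 mm long, 14 mm wide, top 12 mm below the edge. Shut fingertips fit in above it.
- edge_left (a point): Point on the rail's top edge, middle of its thickness, 20 mm short of its left end (rail y = +200 mm). The sweep starts near it: anywhere on the last 70 mm of the edge.
- edge_right (a point): Point on the rail's top edge, middle of its thickness, 20 mm short of its right end (rail y = -200 mm).
- catch (a joint): Travel of the sprung catch in the notch, in m: 0 = up (top 12 mm below the edge), 0.008 = right down at its stop (top 20 mm below the edge). Starts to move at about 3 N, takes about 8 N fully down, springs up when let go. A small bolt pin under it shifts with it.
- wrench: Bystander, loose: steel open-end wrench, 160 mm long, lying on the bars of the frame. Leave alone. Origin at its underside or within it.
- flange: Bystander, loose: dark steel pipe flange, 64 mm across, 38 mm tall, standing on the bars of the frame, 65 mm or more behind the rail. Leave alone. Origin at its underside or within it.
- collar: Bystander, loose: brass collar ring, 48 mm across, 16 mm tall, on the bars of the frame, close behind the rail. Leave alone. Origin at its underside or within it.
- oil: Bystander, loose: white closed bottle, 60 mm across, 160 mm tall, left of the frame. Leave alone. Origin at its underside or within it.
- brush: Bystander, loose: hand brush, 200 mm long, lying right of the frame. Leave alone. Origin at its underside or within it.
- offcut: Bystander, loose: wooden offcut 140 x 45 x 30 mm, right of the frame. Leave alone. Origin at its underside or within it.
- tin: Bystander, loose: open metal cup, 70 mm across, 80 mm tall, left of the frame. Leave alone. Origin at its underside or within it.

How it is judged:
On the way, in this order (a step that is already met when the one before it is completed fails the run):
1. a finger touches the rail's top edge near its left end (on its last 70 mm) (contact force between the fingers and anything else above 0.3 N and y of the grasp point in the frame of rail above 0.15 m and z of the grasp point in the frame of rail above 0.1 m and x of the grasp point in the frame of rail between -0.03 and 0.03 m), for 0.1 s.
2. running on along the edge, a finger touches it 80 to 145 mm left of the rail's middle (contact force between the fingers and anything else above 0.3 N and y of the grasp point in the frame of rail between 0.08 and 0.145 m and z of the grasp point in the frame of rail above 0.1 m and x of the grasp point in the frame of rail between -0.03 and 0.03 m), for 0.1 s.
3. the catch in the notch is pressed down (value of joint catch above 0.006 m), for 0.2 s.
At the end, for the whole second after the job is handed in: The finger is in the notch and holds the catch at least 6 of its 8 mm down, with more than 1.5 N, through the last second (value of joint catch above 0.006 m and contact force between the fingers and anything else above 1.5 N and y of the grasp point in the frame of rail between -0.1 and 0.1 m and x of the grasp point in the frame of rail between -0.03 and 0.03 m); the arm keeps its last pose, push and grip.
It fails at once if a finger or the arm presses on anything with more than 60 N (contact force between any of the fingers, the arm and anything else above 60 N).
It fails at once if a bystander is moved by more than 25 mm, or lifted (distance of any of wrench, flange, collar, oil, brush, offcut, tin from where it was at the start of the episode above 0.025 m).
It also fails if it takes over 58 s, if anything falls off the work surface, if the arm or the gripper's body presses on something with over 40 N, if the wrist force passes 120 N, or if a joint passes its speed limit or range.

## Working session

There is one attempt and no reset: what is moved stays moved. The work goes in short steps, Python scripts to look and compute and a shell command to move; the robot and the scene stay as the last step left them, time stands still between calls to the robot, and variables do not carry over. Pictures are saved under pics/ and viewed, and the job is handed in when it is done.

```bash
ls; mkdir -p pics; python3 - <<'E'
from bench import arm
import cv2
s=arm.get_state()
for k,v in s.items(): print(k,v)
for n in("scene","top"):
    im,d=arm.snapshot(n); cv2.imwrite(f"pics/{n}0.png",im)
    import numpy as np; np.savez(f"/tmp/{n}0.npz",im=im,d=d,**arm.calibration(n)); print(n,arm.calibration(n))
E
```

```text
pics
clock 0.0
joint_pos [ 1.08338132  0.33288434 -0.06470834  1.46094165  0.02156298  1.34988822
 -0.08848794]
qvel [ 1.00230702e-03 -5.83194194e-04 -4.18062352e-04  5.72629143e-04
 -7.72599532e-05  1.18609626e-03 -2.78211924e-03]
tau [-2.83713043e-04 -6.25433135e+01  4.91910393e-02 -3.91610205e+01
  1.63045147e-02  9.74198570e-03 -1.10213176e-05]
position [ 0.28000427 -0.55835078  0.230508  ]
tcp_rot [ 1.9629437   0.46611206 -1.96365992]
force [0.12969812 0.45454788 0.25394261]
ft_torque [ 0.00125838 -0.03945517  0.0080704 ]
grip_width 0.08531987752305065
scene {'camera_matrix': array([[379.35567024,   0.        , 316.14380731],
       [  0.        , 379.35567024, 196.12009646],
       [  0.        ,   0.        ,   1.        ]]), 'T': array([[-0.83058249,  0.47060786, -0.29775991,  0.89092572],
       [ 0.55671512,  0.71527284, -0.42243702,  0.41348416],
       [ 0.01417739, -0.51663624, -0.85608761,  0.91524047],
       [ 0.        ,  0.        ,  0.        ,  1.        ]])}
top {'camera_matrix': array([[363.71987082,   0.        , 317.22523861],
       [  0.        , 363.71987082, 199.38037119],
       [  0.        ,   0.        ,   1.        ]]), 'T': array([[ 3.25600061e-02, -9.75367634e-01,  2.18169257e-01,
         3.83467332e-01],
       [-9.99462201e-01, -3.09243657e-02,  1.09083656e-02,
         3.14619677e-04],
       [-3.89292089e-03, -2.18407102e-01, -9.75849980e-01,
         1.12717614e+00],
       [ 0.00000000e+00,  0.00000000e+00,  0.00000000e+00,
         1.00000000e+00]])}
```

View pics/scene0.png

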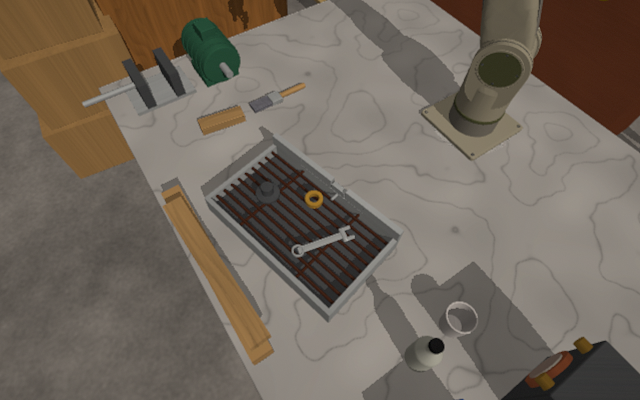

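View pics/top0.png

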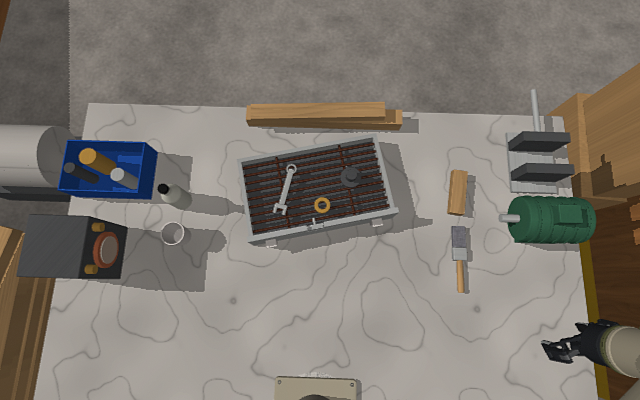

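The rail's front edge runs from (248,240) to (398,212) in the top view, with something notch-like near (317,224). I'll measure it from depth.

```bash
cat > h.py <<'E'
import numpy as np,cv2
def cloud(f):
    z=np.load(f); K=z['camera_matrix'];T=z['T'];d=z['d']
    v,u=np.indices(d.shape); P=np.stack([(u-K[0,2])/K[0,0]*d,(v-K[1,2])/K[1,1]*d,d],-1)
    return z['im'],P@T[:3,:3].T+T[:3,3],d
E
python3 - <<'E'
from h import *
for n in("top","scene"):
    im,W,d=cloud(f"/tmp/{n}0.npz")
    m=(abs(W[...,2]-.1)<.008)&(d>0)&(W[...,0]>.4)&(W[...,0]<.75)&(abs(W[...,1])<.35)
    k,l,st,c=cv2.connectedComponentsWithStats(m.astype(np.uint8),connectivity=8)
    for i in range(1,k):
        if st[i,4]>15:
            p=W[l==i]; print(n,st[i],p.min(0).round(3),p.max(0).round(3))
    p=W[m]; c0,(r)=p.mean(0),None
    vx,vy,x0,y0=cv2.fitLine(p[:,:2].astype(np.float32),cv2.DIST_HUBER,0,.001,.001).ravel()
    t=np.array([vx,vy])*np.sign(vy); s=(p[:,:2]-[x0,y0])@t
    print(n,'dir',t,'yaw',np.degrees(np.arctan2(-t[0],t[1])),'ends',s.min(),s.max(), 'mid',np.array([x0,y0])+t*(s.min()+s.max())/2,'z',np.median(p[:,2]))
    h=np.histogram(s-(s.min()+s.max())/2,bins=np.arange(-.22,.23,.01))[0]; print(h)
b=cv2.imread('pics/top0.png')[190:260,230:410]; cv2.imwrite('pics/topc.png',cv2.resize(b,None,fx=4.4,fy=4.4,interpolation=cv2.INTER_CUBIC))
b=cv2.imread('pics/scene0.png')[120:330,190:410]; cv2.imwrite('pics/scenec.png',cv2.resize(b,None,fx=2.8,fy=2.8,interpolation=cv2.INTER_CUBIC))
E
```

```text
top [347 170  10  10  72] [ 0.678 -0.1    0.092] [ 0.707 -0.073  0.101]
top [324 207  75  20 434] [ 0.536 -0.221  0.092] [ 0.597 -0.01   0.106]
top [247 225  61  18 357] [0.484 0.038 0.092] [0.537 0.207 0.107]
top dir [-0.23172753  0.9727807 ] yaw 13.398798 ends -0.1702867730385582 0.2696866891918771 mid [ 0.54255058 -0.00722242] z 0.09949269283581086
[19 21 20 19 21 19 21 21 20 37 46 48 22 20 20 18 21 18 20 20 19 16  0  0
  1  0  4 19 21 20 19 20 20 20 21 23 20 22 21 21 20 23 21 22]
scene [273 133  62  50 470] [ 0.537 -0.223  0.092] [ 0.6   -0.006  0.103]
scene [261 182  12  11  99] [ 0.68  -0.101  0.092] [ 0.711 -0.07   0.098]
scene [346 189  58  48 485] [0.487 0.039 0.092] [0.538 0.209 0.104]
scene dir [-0.23283994  0.97251505] yaw 13.464329 ends -0.29329954568268934 0.14724650831898603 mid [ 0.54633476 -0.00599004] z 0.0986005352529628
[20 20 19 23 16 22 20 25 18 39 59 60 28 21 22 20 20 25 23 24 20 24  0  0
  0  0  4 24 25 23 28 23 26 30 27 28 31 30 30 30 28 31 32 31]
```

View pics/topc.png

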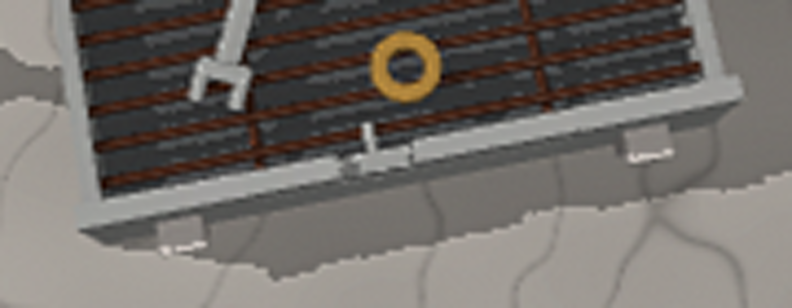

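View pics/scenec.png

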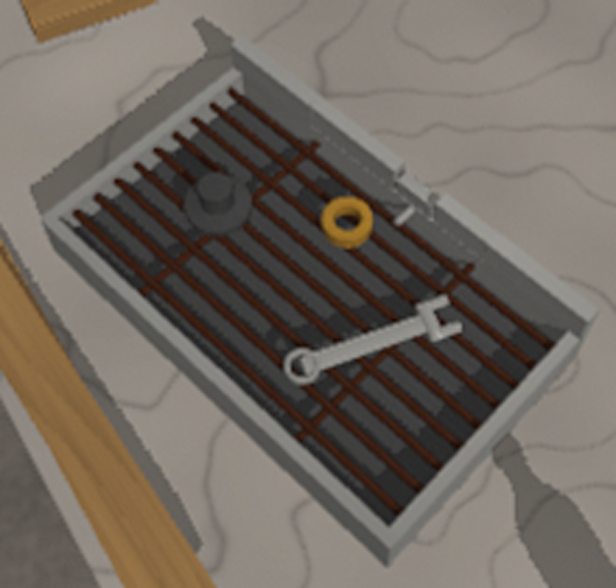

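```bash
cat >> h.py <<'E'
def rail():
    P=[]
    for n in("top","scene"):
        im,W,d=cloud(f"/tmp/{n}0.npz")
        m=(abs(W[...,2]-.1)<.006)&(d>0)&(W[...,0]>.45)&(W[...,0]<.66)&(abs(W[...,1])<.26)
        P.append(W[m])
    out=[]
    for p in P:
        vx,vy,x0,y0=cv2.fitLine(p[:,:2].astype(np.float32),cv2.DIST_HUBER,0,.001,.001).ravel()
        t=np.array([vx,vy])*np.sign(vy); q=p[:,:2]-[x0,y0]; s=q@t; n=np.array([t[1],-t[0]]); e=q@n
        mid=np.array([x0,y0])+t*(s.min()+s.max())/2+n*(np.percentile(e,2)+np.percentile(e,98))/2
        out.append((mid,t,p))
    return out
# rail pose used
def frame():
    o=rail(); mid=(o[0][0]+o[1][0])/2; t=o[0][1]+o[1][1]; t/=np.linalg.norm(t)
    return mid,t,np.array([t[1],-t[0]])
E
cat > st.py <<'E'
from h import *
from bench import arm
from scipy.spatial.transform import Rotation as Ro
s=arm.get_state(); R=Ro.from_rotvec(s['tcp_rot']).as_matrix(); m,t,n=frame()
d=s['position'][:2]-m
print('t',s['clock'],'pos',s['position'].round(4),'rail xy',(d@n).round(4),(d@t).round(4),'F',s['force'].round(2),'w',round(s['grip_width'],4))
print('R cols',R.round(3).tolist(),'yaw jaw vs rail-y deg',np.degrees(np.arctan2(R[:2,1]@-n,R[:2,1]@t)).round(2),'jaw vs z',R[2].round(4))
E
python3 - <<'E'
from h import *
for mid,t,p in rail(): 
    s=(p[:,:2]-mid)@t; e=(p[:,:2]-mid)@np.array([t[1],-t[0]])
    print(mid,t,s.min(),s.max(),np.percentile(e,[2,98]),np.median(p[:,2]))
    ss=np.sort(s[(abs(e)<.006)&(abs(s)<.12)]);g=np.diff(ss);i=g.argmax();print('gap',ss[i],ss[i+1]); print(np.histogram(s,bins=np.arange(-.04,.08,.005))[0])
E
python3 st.py
```

```text
[ 0.54147682 -0.00747206] [-0.22545302  0.974254  ] -0.21998833612210877 0.21998833611197552 [-0.00772482  0.00772482] 0.0997147694395486
gap -0.0018621427682563268 0.04901632687413791
[11  8  9 10  9 10 10  6  0  0  0  0  0  0  0  0  0  4 10  9 11 10 10]
[ 0.54348066 -0.00669768] [-0.2255061   0.97424173] -0.22031609232970367 0.2203160907807837 [-0.00815199  0.00815199] 0.09894295790665031
gap -0.001102876968216298 0.04891278957072123
[ 8 13 10 14  8 12 10 13  0  0  0  0  0  0  0  0  0  4 10 13 10 14 12]
t 0.1 pos [ 0.28   -0.5584  0.2306] rail xy -0.38 -0.4779 F [0.48 0.62 0.55] w 0.0856
R cols [[-0.001, 0.448, -0.894], [0.001, -0.894, -0.448], [-1.0, -0.001, 0.0]] yaw jaw vs rail-y deg -166.4 jaw vs z [-1.0e+00 -1.3e-03  1.0e-04]
```

The notch runs from rail y ≈ -1 to +49 mm, so its middle is about +24 mm. I'll shut the gripper and move off.

```bash
python3 -m pendant '{"slide":[[0,-0.024,-0.031],[0,-0.048,-0.062],[0,-0.073,-0.094],[0,-0.098,-0.125],[0,-0.122,-0.156],[0,-0.146,-0.187],[0,-0.171,-0.219],[0,-0.195,-0.25],[0,-0.22,-0.281],[0,-0.244,-0.312]],"rot":[[2,0,0],[4,0,0],[6,0,0],[8,0,0],[10,0,0],[12,0,0],[13.6,0,0],[13.6,0,0],[13.6,0,0],[13.6,0,0]],"grip":[-1,-1,-1,-1,-1,-1,-1,-1,-1,-1]}' 40; python3 st.py
```

```text
clock: 0.93
position: [0.4499, -0.1987, 0.2312]
tcp_rot: [2.101, 0.24, -2.101]
force: [2.3, -0.1, 0.6]
grip_width: -0.0001
t 0.9333 pos [ 0.4499 -0.1987  0.2312] rail xy -0.1334 -0.1658 F [ 2.32 -0.07  0.61] w -0.0001
R cols [[-0.0, 0.226, -0.974], [-0.0, -0.974, -0.226], [-1.0, 0.0, 0.0]] yaw jaw vs rail-y deg -180.0 jaw vs z [-1.e+00  2.e-04  3.e-04]
```

```bash
python3 -m pendant '{"slide":[[0,-0.036,-0.013],[0,-0.072,-0.026],[0,-0.108,-0.04],[0,-0.144,-0.053],[0,-0.18,-0.067],[0,-0.216,-0.08],[0,-0.252,-0.094],[0,-0.288,-0.107],[0.03,-0.324,-0.12],[0.06,-0.356,-0.1334]],"rot":[[0,0,0],[0,0,0],[0,0,0],[0,0,0],[0,0,0],[0,0,0],[0,0,0],[0,0,0],[0,0,0],[0,0,0]],"grip":[-1,-1,-1,-1,-1,-1,-1,-1,-1,-1]}'; 
python3 -m pendant '{"slide":[[0.02,0,0],[0.04,0,0],[0.04,0,0],[0.04,0,0]],"rot":[[0,0,0],[0,0,0],[0,0,0],[0,0,0]],"grip":[-1,-1,-1,-1]}'; python3 st.py
python3 - <<'E'
from bench import arm
import cv2
for n in("top","wrist"):
    im,d=arm.snapshot(n); cv2.imwrite(f"pics/{n}1.png",im)
E
```

```text
clock: 1.77
position: [0.4987, 0.1703, 0.1792]
tcp_rot: [2.105, 0.241, -2.097]
force: [0.4, -1.6, -0.0]
grip_width: -0.0003
clock: 2.1
position: [0.4974, 0.1675, 0.138]
tcp_rot: [2.099, 0.24, -2.103]
force: [0.8, -0.1, 0.1]
grip_width: -0.0
t 2.1 pos [0.4974 0.1675 0.138 ] rail xy -0.0046 0.1802 F [ 0.79 -0.07  0.08] w -0.0
R cols [[-0.002, 0.225, -0.974], [-0.0, -0.974, -0.225], [-1.0, -0.0, 0.002]] yaw jaw vs rail-y deg 180.0 jaw vs z [-1.     -0.      0.0023]
```

View pics/wrist1.png

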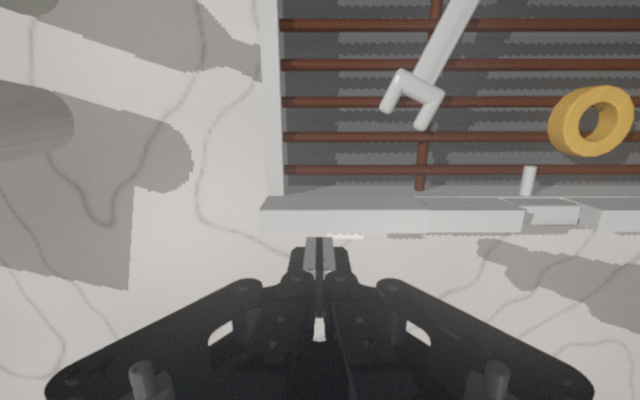

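View pics/top1.png

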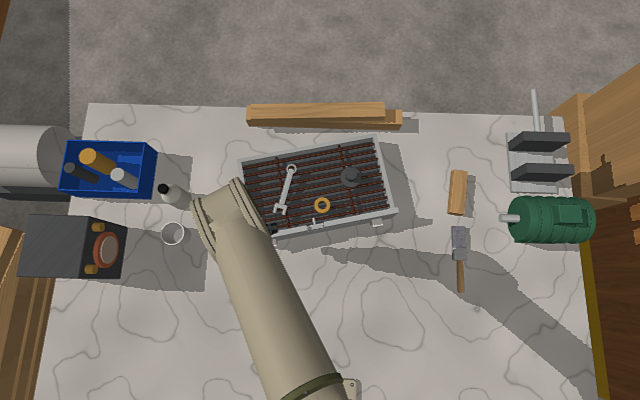

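Wrist view: shut fingertips at about (320,245), just in front of the rail edge (rows 197–232). The notch is at columns 525–580. In the top view nothing has been disturbed. Next I'll correct the lateral position and descend.

```bash
python3 -m pendant '{"slide":[[0.008,0,-0.004],[0.016,0,-0.004],[0.024,0,-0.004],[0.03,0,-0.004],[0.03,0,-0.004],[0.03,0,-0.004]],"rot":[[0,0,0],[0,0,0],[0,0,0],[0,0,0],[0,0,0],[0,0,0]],"grip":[-1,-1,-1,-1,-1,-1]}'; python3 st.py
python3 - <<'E'
from bench import arm
import cv2
for n in("wrist",):
    im,d=arm.snapshot(n); cv2.imwrite(f"pics/{n}2.png",im)
E
```

```text
clock: 2.7
position: [0.5016, 0.1686, 0.1081]
tcp_rot: [2.1, 0.24, -2.102]
force: [0.2, 0.7, 0.6]
grip_width: 0.0
t 2.7 pos [0.5016 0.1686 0.1081] rail xy -0.0002 0.1804 F [0.18 0.74 0.59] w 0.0
R cols [[-0.001, 0.226, -0.974], [-0.0, -0.974, -0.226], [-1.0, -0.0, 0.001]] yaw jaw vs rail-y deg -180.0 jaw vs z [-1.    -0.     0.001]
```

View pics/wrist2.png

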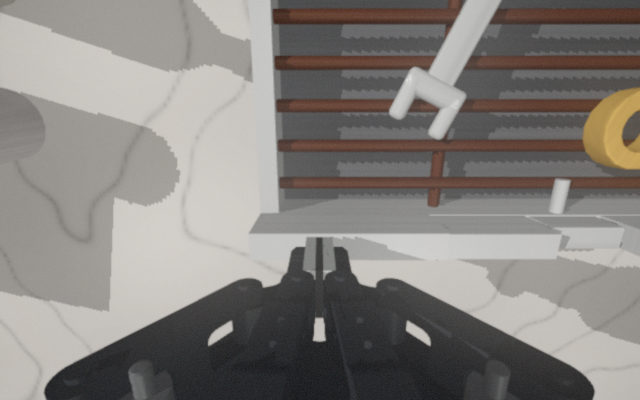

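The tips (rows 237–265) now stand over the rail's top face, the bright strip at rows 232–258. I'll lower until contact.

```bash
python3 -m pendant '{"slide":[[0.002,0,0],[0.004,0,0],[0.006,0,0],[0.007,0,0],[0.007,0,0]],"rot":[[0,0,0],[0,0,0],[0,0,0],[0,0,0],[0,0,0]],"grip":[-1,-1,-1,-1,-1]}'; python3 st.py
python3 -m pendant '{"slide":[[0.001,0,0],[0.0015,0,0],[0.0015,0,0]],"rot":[[0,0,0],[0,0,0],[0,0,0]],"grip":[-1,-1,-1]}'
```

```text
clock: 3.17
position: [0.5018, 0.1686, 0.1013]
tcp_rot: [2.101, 0.24, -2.101]
force: [-1.1, -0.0, 0.3]
grip_width: 0.0002
t 3.1667 pos [0.5018 0.1686 0.1013] rail xy -0.0 0.1804 F [-1.06 -0.01  0.28] w 0.0002
R cols [[-0.0, 0.226, -0.974], [-0.0, -0.974, -0.226], [-1.0, 0.0, 0.0]] yaw jaw vs rail-y deg -180.0 jaw vs z [-1.e+00  1.e-04  3.e-04]
clock: 3.42
position: [0.502, 0.1687, 0.1002]
tcp_rot: [2.101, 0.24, -2.101]
force: [-0.4, -0.1, 1.6]
grip_width: -0.0
```

```bash
python3 -m pendant '{"slide":[[0.001,0,0],[0.001,0,0],[0.001,0,0]],"rot":[[0,0,0],[0,0,0],[0,0,0]],"grip":[-1,-1,-1]}'; python3 -m pendant '{"slide":[[0.001,0,0],[0.001,0,0],[0.001,0,0]],"rot":[[0,0,0],[0,0,0],[0,0,0]],"grip":[-1,-1,-1]}';
```

```text
clock: 3.67
position: [0.502, 0.1687, 0.1001]
tcp_rot: [2.101, 0.239, -2.1]
force: [-5.3, -2.9, 12.9]
grip_width: 0.0002
clock: 3.92
position: [0.502, 0.1687, 0.1]
tcp_rot: [2.101, 0.239, -2.1]
force: [-9.9, -3.9, 23.6]
grip_width: -0.0003
```

Contact is at z = 0.100, with a stiffness of about 11 N/mm. I'll ease off to a light press and sweep.

```bash
python3 -m pendant '{"slide":[[-0.0015,0,0],[-0.0015,0.002,0],[-0.0015,0.005,0],[-0.0015,0.01,0],[-0.0015,0.015,0],[-0.0015,0.02,0]],"rot":[[0,0,0],[0,0,0],[0,0,0],[0,0,0],[0,0,0],[0,0,0]],"grip":[-1,-1,-1,-1,-1,-1]}'; python3 st.py
```

```text
clock: 4.42
position: [0.5069, 0.1505, 0.1001]
tcp_rot: [2.103, 0.243, -2.099]
force: [-0.6, 4.4, 6.0]
grip_width: -0.0002
t 4.4167 pos [0.5069 0.1505 0.1001] rail xy 0.0009 0.1615 F [-0.56  4.38  6.03] w -0.0002
R cols [[0.001, 0.227, -0.974], [0.002, -0.974, -0.227], [-1.0, -0.002, -0.002]] yaw jaw vs rail-y deg -179.94 jaw vs z [-1.     -0.0016 -0.0018]
```

```bash
python3 -m pendant '{"slide":[[0,0.005,0],[0,0.01,0],[0,0.015,0],[0,0.02,0],[0,0.025,0],[0,0.03,0],[0,0.035,0],[0,0.04,0]],"rot":[[0,0,0],[0,0,0],[0,0,0],[0,0,0],[0,0,0],[0,0,0],[0,0,0],[0,0,0]],"grip":[-1,-1,-1,-1,-1,-1,-1,-1]}'; python3 st.py
```

```text
clock: 5.08
position: [0.516, 0.1115, 0.1002]
tcp_rot: [2.103, 0.243, -2.099]
force: [-0.9, 4.5, 6.0]
grip_width: 0.0001
t 5.0833 pos [0.516  0.1115 0.1002] rail xy 0.0009 0.1215 F [-0.87  4.46  6.04] w 0.0001
R cols [[0.002, 0.227, -0.974], [0.002, -0.974, -0.227], [-1.0, -0.002, -0.002]] yaw jaw vs rail-y deg -179.94 jaw vs z [-1.     -0.0015 -0.0019]
```

```bash
python3 -m pendant '{"slide":[[0,0.005,0],[0,0.01,0],[0,0.015,0],[0,0.02,0],[0,0.025,0],[0,0.03,0],[0,0.035,0],[0,0.04,0],[0,0.045,0],[0,0.05,0]],"rot":[[0,0,0],[0,0,0],[0,0,0],[0,0,0],[0,0,0],[0,0,0],[0,0,0],[0,0,0],[0,0,0],[0,0,0]],"grip":[-1,-1,-1,-1,-1,-1,-1,-1,-1,-1]}'; python3 st.py
```

```text
clock: 5.92
position: [0.5273, 0.0628, 0.1002]
tcp_rot: [2.103, 0.243, -2.099]
force: [-0.4, 4.5, 6.1]
grip_width: -0.0003
t 5.9167 pos [0.5273 0.0628 0.1002] rail xy 0.001 0.0715 F [-0.36  4.46  6.05] w -0.0003
R cols [[0.001, 0.227, -0.974], [0.002, -0.974, -0.227], [-1.0, -0.001, -0.002]] yaw jaw vs rail-y deg -179.94 jaw vs z [-1.     -0.0014 -0.0019]
```

```bash
python3 -m pendant '{"slide":[[0,0.004,0],[0,0.008,0],[0,0.012,0],[0,0.016,0],[0,0.02,0]],"rot":[[0,0,0],[0,0,0],[0,0,0],[0,0,0],[0,0,0]],"grip":[-1,-1,-1,-1,-1]}'; python3 st.py
```

```text
clock: 6.33
position: [0.5318, 0.0434, 0.1001]
tcp_rot: [2.103, 0.243, -2.099]
force: [-0.7, 3.9, 6.4]
grip_width: 0.0002
t 6.3333 pos [0.5318 0.0434 0.1001] rail xy 0.001 0.0516 F [-0.7   3.89  6.42] w 0.0002
R cols [[0.001, 0.227, -0.974], [0.002, -0.974, -0.227], [-1.0, -0.001, -0.002]] yaw jaw vs rail-y deg -179.93 jaw vs z [-1.     -0.0014 -0.0018]
```

```bash
python3 -m pendant '{"slide":[[0,0.003,0],[0,0.006,0],[0,0.009,0],[0,0.012,0],[0,0.012,0]],"rot":[[0,0,0],[0,0,0],[0,0,0],[0,0,0],[0,0,0]],"grip":[-1,-1,-1,-1,-1]}';python3 -m pendant '{"slide":[[0,0.003,0],[0,0.006,0],[0,0.009,0],[0,0.012,0],[0,0.015,0],[0,0.015,0],[0,0.015,0]],"rot":[[0,0,0],[0,0,0],[0,0,0],[0,0,0],[0,0,0],[0,0,0],[0,0,0]],"grip":[-1,-1,-1,-1,-1,-1,-1]}'; python3 st.py
python3 - <<'E'
from bench import arm
import cv2
for n in("wrist",):
    im,d=arm.snapshot(n); cv2.imwrite(f"pics/{n}3.png",im)
E
```

```text
clock: 6.75
position: [0.534, 0.0294, 0.0992]
tcp_rot: [2.101, 0.239, -2.102]
force: [0.4, 0.7, -0.7]
grip_width: 0.0
clock: 7.33
position: [0.5373, 0.0155, 0.0995]
tcp_rot: [2.101, 0.239, -2.101]
force: [-0.8, 0.0, 0.0]
grip_width: -0.0
t 7.3333 pos [0.5373 0.0155 0.0995] rail xy 0.0001 0.0232 F [-0.77  0.04  0.04] w -0.0
R cols [[0.0, 0.225, -0.974], [-0.0, -0.974, -0.225], [-1.0, 0.0, 0.0]] yaw jaw vs rail-y deg 179.98 jaw vs z [-1.e+00  1.e-04  0.e+00]
```

View pics/wrist3.png

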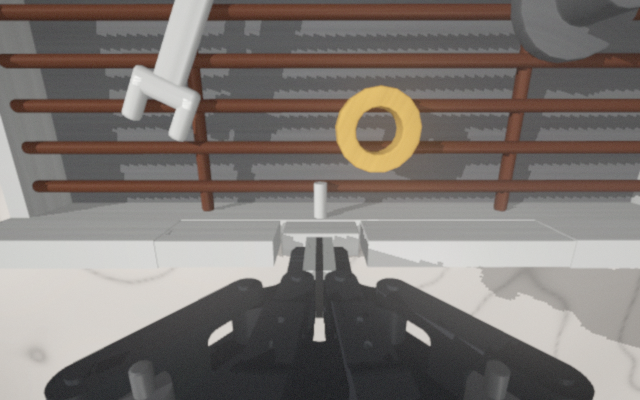

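The force dropped from 6 N to 0 at about y = 0.04. The view shows the tips centred in the notch (columns 280–362, tips at 320, pin at 320). Now I'll press.

```bash
python3 -m pendant '{"slide":[[0.003,0,0],[0.006,0,0],[0.009,0,0],[0.011,0,0],[0.013,0,0],[0.015,0,0],[0.015,0,0]],"rot":[[0,0,0],[0,0,0],[0,0,0],[0,0,0],[0,0,0],[0,0,0],[0,0,0]],"grip":[-1,-1,-1,-1,-1,-1,-1]}'; python3 st.py;python3 -m pendant '{"slide":[[0.001,0,0],[0.002,0,0],[0.003,0,0],[0.004,0,0],[0.004,0,0]],"rot":[[0,0,0],[0,0,0],[0,0,0],[0,0,0],[0,0,0]],"grip":[-1,-1,-1,-1,-1]}'; python3 st.py
```

```text
clock: 7.97
position: [0.5371, 0.0158, 0.0844]
tcp_rot: [2.1, 0.24, -2.101]
force: [-3.7, -0.5, 5.1]
grip_width: -0.0001
t 7.9667 pos [0.5371 0.0158 0.0844] rail xy -0.0001 0.0235 F [-3.68 -0.5   5.15] w -0.0001
R cols [[-0.0, 0.226, -0.974], [-0.0, -0.974, -0.226], [-1.0, -0.0, 0.0]] yaw jaw vs rail-y deg -180.0 jaw vs z [-1.e+00 -0.e+00  5.e-04]
clock: 8.38
position: [0.5372, 0.0158, 0.0808]
tcp_rot: [2.101, 0.24, -2.101]
force: [-5.1, 0.2, 7.6]
grip_width: -0.0003
t 8.3833 pos [0.5372 0.0158 0.0808] rail xy 0.0 0.0235 F [-5.08  0.18  7.6 ] w -0.0003
R cols [[-0.0, 0.226, -0.974], [-0.0, -0.974, -0.226], [-1.0, 0.0, 0.0]] yaw jaw vs rail-y deg -180.0 jaw vs z [-1.e+00  1.e-04  3.e-04]
```

```bash
python3 -m pendant '{"slide":[[0.0008,0,0],[0.0015,0,0],[0.002,0,0],[0.002,0,0],[0.002,0,0],[0.002,0,0],[0.002,0,0]],"rot":[[0,0,0],[0,0,0],[0,0,0],[0,0,0],[0,0,0],[0,0,0],[0,0,0]],"grip":[-1,-1,-1,-1,-1,-1,-1]}'; python3 st.py
```

```text
clock: 8.97
position: [0.5373, 0.0158, 0.08]
tcp_rot: [2.101, 0.239, -2.101]
force: [-9.9, -0.2, 19.2]
grip_width: -0.0
t 8.9667 pos [0.5373 0.0158 0.08  ] rail xy 0.0001 0.0235 F [-9.88 -0.25 19.19] w -0.0
R cols [[0.0, 0.225, -0.974], [-0.001, -0.974, -0.225], [-1.0, 0.001, 0.0]] yaw jaw vs rail-y deg -180.0 jaw vs z [-1.e+00  8.e-04  2.e-04]
```

The catch has bottomed: z stopped at 0.080 and the force rose to 19 N, safely under the limit. I'll take one visual check of the bystanders and then hand in.

```bash
python3 - <<'E'
from bench import arm
import cv2
im,d=arm.snapshot("scene"); cv2.imwrite("pics/scene4.png",im)
E
python3 st.py|head -1; python3 -c "
from bench import arm
arm.close_job()"
```

```text
t 9.0167 pos [0.5373 0.0158 0.08  ] rail xy 0.0001 0.0235 F [-9.89 -0.05 19.12] w 0.0001
the job is handed in; nothing more can be done
```

View pics/scene4.png

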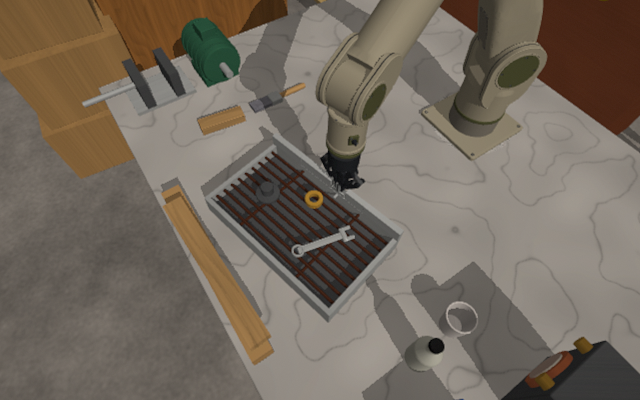

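The catch is pressed fully down and held, and I handed the job in at about 9 s of the 58 s allowed.

- **Sweep:** I touched the rail's top edge with shut fingertips at rail y ≈ 0.18 m. The first touch briefly reached about 24 N, so I eased off and swept right at about 6 N. The force fell to zero between y ≈ 0.05 and 0.04 m. That matches the notch I had measured in the images, -1 to +49 mm with its middle at about 24 mm.
- **Press:** I centred at y ≈ 0.0235 m and pressed until the fingertip stopped at z = 0.080 m. That is 20 mm below the edge, where the catch should bottom. The hold force is about 19 N vertically.
- **Last checks:** The catch joint itself can't be read, so "right down" rests on the fingertip height and the sharp force rise. About 10 N of sideways force across the rail remained, which I left uncorrected because the 60 N limit was far off. The final scene picture shows all the bystanders in their original places, and no check disagreed.

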